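Clamp the copper bar in the sliding-carriage fixture

ROBOT

A 6-joint arm with a two-finger parallel gripper is mounted at the origin on the work surface. World frame = base frame: x ahead of the robot, y to its left, z up, the work surface at z = 0. Lengths are in mm, angles in rad, forces in N, time in s.
With the tool pointing down it reaches from about 300 to 775 mm from the base axis. Payload 14.6 kg.
Tool frame: the origin (TCP) lies at the very end of the fingers, on their centre line; the grasp point (between the pads) lies 19 mm behind it; z points along the fingers, y is the line along which they close (so a half turn about z gives the same grasp; the last joint's range is limited). The gripper opens to 94 mm and grips with 3 to 60 N. Pads are 16 mm wide; open, the fingers measure 119 mm over their backs; the gripper's body (75 mm by 177 mm) begins 78 mm behind the grasp point.
Start: joints at [-1.179, 0.3, 1.521, -0, 1.321, -0.067], TCP at [243.572, -493.115, 205.446] pointing down, gripper open.
Joint ranges: [-3.03, 3.03], [-0.79, 2.21], [0.23, 2.52], [-1.04, 4.18], [0, 3.07], [-2.55, 2.55]. Speed limits (rad/s): [2.22, 2.22, 2.57, 3.14, 3.14, 3.14].

INTERFACE

Orientations are given as [roll, pitch, yaw] about the fixed x, y, z axes, in that order (R = Rz(yaw) Ry(pitch) Rx(roll)).
In Python, from cell import manip gives the robot as it stands.
- The arm moves only by the tool servo_tool, never from a script. Its argument "rows" is a list of rows, each a list of 7 numbers: the turn, a rotation vector about the world's x, y, z in degrees, then the shift along the world's x, y, z in mm, then the closure, from 0 (fully open) to 1 (shut). In form: [[rx, ry, rz, dx, dy, dz, fingers], ...]. A call has 1 to 20 rows; each row shifts and turns the commanded pose from where the row before left it; what a row does not reach is not made up. A row lasts 1/8 s, in which the tool goes at most 62.5 mm and 10.7 degrees, less where a joint would pass 70% of its speed; a pose out of reach is approached as far as the arm can. A call with a gripper value outside its range is refused whole. The fingers move at their own pace and stop on an object; "grip_force" is the grip in N (left out, the last holds). Time passes only in rows, so rows that do not move let the fingers close. It gives the time, the measured TCP pose, the force, the opening and the grip force at its end, in the units of the state.
- manip.read_state(): the state, without advancing time (a new reading comes with each control period).
- manip.camera(name): name is "scene" or "side" or "wrist"; returns the picture (384x512x3 uint8, red, green, blue); there is no depth.
- manip.camera_info(name): a dict with "fx", "fy", "cx", "cy" (pixels), "position" and "rotation" of the camera in the world; the wrist camera has in their place "T_tool_cam" (4x4, takes a point from camera to tool coordinates, whose origin is the TCP and whose axes are the flange's). Camera axes: x right, y down, z forward; pixel columns grow to the right and rows downward; lengths in mm; the calibration is good to about 2 mm. A picture is of the moment at which its call begins: read the wrist's pose just before it. camera_info takes no time and is no camera call.
- manip.sign_off(): hands the job in; it is judged then, once.
The state is a dict: "clock": time; "joints": joint angles; "qd": joint speeds; "effort": joint torques, N m; "eef_pos": TCP position; "eef_rot": TCP orientation; "wrist_force": force on the tool from outside, world axes, zero at the start; "moment": the same for the moment, N m; "finger_gap": finger opening in mm; "finger_force": force on a finger pad.
Only numpy, scipy, OpenCV 4.12 (cv2) and the standard library are available. Lean on these libraries where they do the work, as an engineer would, in place of code of your own. Each camera call takes 0.05 s, during which the arm holds its last target. There are 200 camera calls.

TASK

Two bars lie loosely in the channel of the bar fixture, one on each side of its locked blue carriage. Undo the clamp knob until the carriage is quite free, slide the carriage towards the copper bar until the bar is pressed firmly but gently against the yellow end stop on its side (keep a push of about 10 N on it for half a second), then turn the knob fully tight again so that the bar stays trapped. Leave the steel bar and everything else on the bench where they are.

Things in the scene. Friction and masses are not known exactly. Their poses are not given: they have to be found in the camera images.
- fixture: Bar fixture fixed to the bench: grey base plate 130 x 460 x 14 mm, a steel channel along its y (38 mm wide between 10 mm lips, floor 30 mm above the bench) and a yellow end stop at each end, inner faces at y = +190 and -190 mm, tops 62 mm high. Origin: centre of the underside; x across the channel, y along it, z up.
- carriage: Blue carriage straddling the channel, slides along the fixture's y (75 mm either way from the middle; 1 to 2 N when free). 92 mm across, 60 mm along y: pushing faces 30 mm either side of its origin. Its top, with the clamp knob in the middle, is 39 mm above its origin. Origin: on the channel floor, 30 mm above the bench, below the knob's axis; axes as the fixture's.
- clamp_knob (a joint): Clamp knob angle, rad: 0 = fully undone (end of travel), 3.4 = tightest (end of travel), growing clockwise seen from above. The hidden brake shoe lets go below 1.8 and bites harder above it; fully tight is above 2.9. Turning takes 0.12 to 0.2 N m; it stays where left. At angle q the T-bar points 1.6 - q rad (counterclockwise from above) from the fixture's x.
- knob_grip (a point): Grip point of the clamp knob: on its vertical axis, 106 mm above the bench. The knob is a black T-bar 70 mm long, 18 mm thick and 32 mm high (underside 88 mm, top 120 mm above the bench), with a white dot on one end of its top. The point's x axis runs along the T-bar towards the dot, z up. Slides with the carriage.
- copper_bar: Copper bar 110 mm long (its y) x 34 mm wide x 14 mm high, about 0.46 kg, with two dark holes, lying in the channel on one side of the carriage, 10 to 30 mm short of the end stop. Origin: centre of its underside; its y lies along the fixture's y.
- steel_bar: Grey steel bar 90 mm long (its y) x 34 x 14 mm, lying in the channel on the other side of the carriage. Origin: centre of its underside. Leave it.
- copper_ring: Lower of two stacked copper rings, 90 mm across, 18 mm high, beyond the fixture. Origin: centre of the underside. Bystander.
- copper_ring2: Upper copper ring of the stack, the same. Bystander.
- bracket: Angled steel bracket 60 x 90 mm, 56 mm high, beyond the fixture. Origin: centre of the underside. Bystander.
- wrench: Steel wrench 180 mm long lying on the robot's side of the fixture. Bystander.
- black_block: Black block 50 x 110 x 30 mm beyond the fixture. Origin: centre of the underside. Bystander.
- spare_copper: Another, longer copper bar (150 x 34 x 14 mm) lying flat on the bench, not in the channel. Bystander.
- carton: Cardboard box 120 x 160 x 90 mm to the left. Origin: centre of the underside. Bystander.
There are look-alikes about, which are no part of the job. What is shaped like the copper_bar but purple or turquoise is not meant.

How it is judged (in metres and radians):
On the way, in this order (a step that is already met when the one before it is completed fails the run):
1. The clamp is undone (knob below 1.8 rad) (value of joint clamp_knob below 1.8 rad), for 0.1 s.
2. The carriage presses the copper bar home against its end stop with more than 4 N (((y of copper_bar in the frame of fixture above 0.1325 m and y of carriage in the frame of fixture above 0.0475 m) or (y of copper_bar in the frame of fixture below -0.1325 m and y of carriage in the frame of fixture below -0.0475 m)) and contact force between carriage and copper_bar above 4 N), for 0.1 s.
3. The clamp is fully tight (knob above 2.9 rad) with the copper bar still trapped (((y of copper_bar in the frame of fixture above 0.1325 m and y of carriage in the frame of fixture above 0.0475 m) or (y of copper_bar in the frame of fixture below -0.1325 m and y of carriage in the frame of fixture below -0.0475 m)) and value of joint clamp_knob above 2.9 rad), for 0.2 s.
At the end, for the whole second after the job is handed in: The copper bar lies flat in the channel on the side where it started, within 2.5 mm of touching the end stop there, the carriage within 2.5 mm of trapping it (both gaps together), the knob above 2.9 rad, everything at rest, the steel bar within 8 mm of where it was (all of step 3 and angle between copper_bar's own z axis and vertical below 0.06 rad and z of copper_bar in the frame of fixture below 0.034 m and linear speed of each of copper_bar, carriage below 0.01 m/s and distance of steel_bar from where it was at the start of the episode below 0.008 m).
It fails at once if The copper bar is squeezed with more than 60 N (contact force between carriage and copper_bar above 60 N).
It fails at once if The steel bar is moved more than 8 mm (distance of steel_bar from where it was at the start of the episode above 0.008 m).
It fails at once if Something else on the bench is moved more than 30 mm (distance of any of copper_ring, copper_ring2, bracket, wrench, black_block, spare_copper, carton from where it was at the start of the episode above 0.03 m).
It also fails if it takes over 72 s, if anything falls off the work surface, if the arm or the gripper's body presses on something with over 40 N, if the wrist force passes 120 N, or if a joint passes its speed limit or range.

## Working session

There is one attempt and no reset: what is moved stays moved. The work goes in short steps, Python scripts to look and compute and a tool call to move; the robot and the scene stay as the last step left them, time stands still between calls to the robot, and variables do not carry over. Pictures are saved under pics/ and viewed, at most 10 in all, crops included, and the job is handed in when it is done.

Besides the shell and the picture viewer there is one more tool, called by a JSON object that holds its "op" and its "data", one argument or row to a line. servo_tool: Moves the arm, as the interface text tells. Its arguments: {"type":"object","properties":{"rows":{"type":"array","items":{"type":"array","items":{"type":"number"}}},"grip_force":{"type":"number"}},"required":["rows"]}

```bash
mkdir -p pics
python3 - <<'E'
from cell import manip
import cv2
s=manip.read_state();print(s)
for n in("scene","side"):
    cv2.imwrite(f"pics/{n}0.png",manip.camera(n)[:,:,::-1]);print(n,manip.camera_info(n))
print(manip.camera_info("wrist"))
E
```

```text
{'clock': 0.0, 'joints': array([-1.17860011e+00,  3.00477767e-01,  1.52159547e+00,  1.12608869e-05,
        1.32072568e+00, -6.65920805e-02]), 'qd': array([ 2.60700794e-04, -7.60082601e-05, -2.83213577e-04,  4.33274647e-04,
        1.60185328e-03,  4.84287354e-04]), 'effort': array([-2.34401843e-03, -5.31807911e+01, -3.52739060e+01,  7.07944552e-02,
        2.43287394e-02, -1.14929412e-04]), 'eef_pos': array([ 243.47229357, -492.86675994,  204.87659839]), 'eef_rot': array([-3.14038980e+00, -9.11508835e-05,  4.58785450e-01]), 'wrist_force': array([ 0.98682721, -0.00521116, -0.30350334]), 'moment': array([ 0.01752093, -0.01465021,  0.03633333]), 'finger_force': 0.0, 'finger_gap': 93.96478502778959}
scene {'fx': 487.3411443978637, 'fy': 487.3411443978637, 'cx': 249.36522091048604, 'cy': 189.07208705182518, 'position': array([1300.44122114,  316.44323941, 1180.10561639]), 'rotation': array([-2.52797549, -0.00440677,  1.87223826])}
side {'fx': 447.46077768313324, 'fy': 447.46077768313324, 'cx': 254.59010055740515, 'cy': 193.96429518365085, 'position': array([443.67029195, 945.17201267, 842.04635907]), 'rotation': array([-2.30133453, -0.00884977, -3.0006183 ])}
{'fx': 342.1608861005597, 'fy': 342.1608861005597, 'cx': 253.72207673598584, 'cy': 190.57938098048015, 'T_tool_cam': array([[-6.31084939e-04, -9.69486388e-01, -2.45144337e-01,
         7.25265157e+01],
       [ 9.99999099e-01, -9.02311730e-04,  9.94086064e-04,
        -6.42512919e-01],
       [-1.18494952e-03, -2.45143489e-01,  9.69486083e-01,
        -1.79498752e+02],
       [ 0.00000000e+00,  0.00000000e+00,  0.00000000e+00,
         1.00000000e+00]])}
```

View pics/scene0.png

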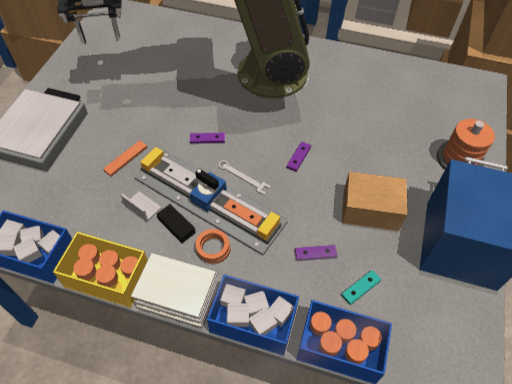

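View pics/side0.png

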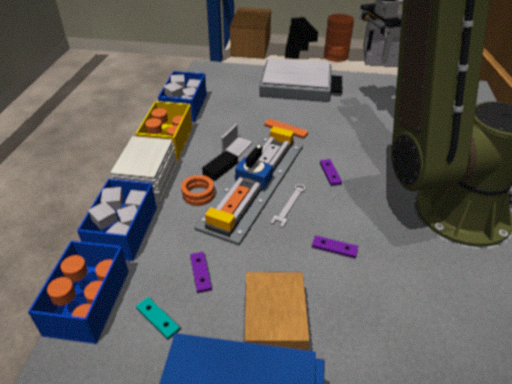

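The copper bar in the channel is at scene (243,212). Things it could be confused with:
- spare copper at (126,158)
- purple bars at (207,138), (299,155) and (316,252)
- turquoise bar at (361,287)

The yellow stops are at (152,160) and (268,225), the carriage at (208,188), and the steel bar at (181,174). I'll check the choice in a close crop.

```bash
cat > h.py <<'E'
from cell import manip
import numpy as np, cv2
from scipy.spatial.transform import Rotation as R
def cam(n,st=None):
    i=manip.camera_info(n)
    if n=="wrist":
        T=np.eye(4);T[:3,:3]=R.from_euler('xyz',st["eef_rot"]).as_matrix();T[:3,3]=st["eef_pos"]
        T=T@i["T_tool_cam"];return i,T[:3,:3],T[:3,3]
    return i,R.from_euler('xyz',i["rotation"]).as_matrix(),np.array(i["position"])
def px2w(c,u,v,z):
    i,r,p=c;d=r@np.array([(u-i["cx"])/i["fx"],(v-i["cy"])/i["fy"],1]);return p+d*(z-p[2])/d[2]
def w2px(c,X):
    i,r,p=c;q=r.T@(np.array(X)-p);return np.array([q[0]/q[2]*i["fx"]+i["cx"],q[1]/q[2]*i["fy"]+i["cy"]])
E
python3 - <<'E'
from h import *
im=cv2.imread("pics/scene0.png");cv2.imwrite("pics/crop0.png",cv2.resize(im[140:260,130:290],None,fx=5,fy=5,interpolation=cv2.INTER_CUBIC))
c=cam("scene")
for p,z in(((152,157),62),((269,219),62),((208,178),120),((243,212),44)):print(px2w(c,*p,z).round())
E
```

```text
[ 523. -220.   62.]
[625. 167.  62.]
[585. -18. 120.]
[614.  90.  44.]
```

View pics/crop0.png

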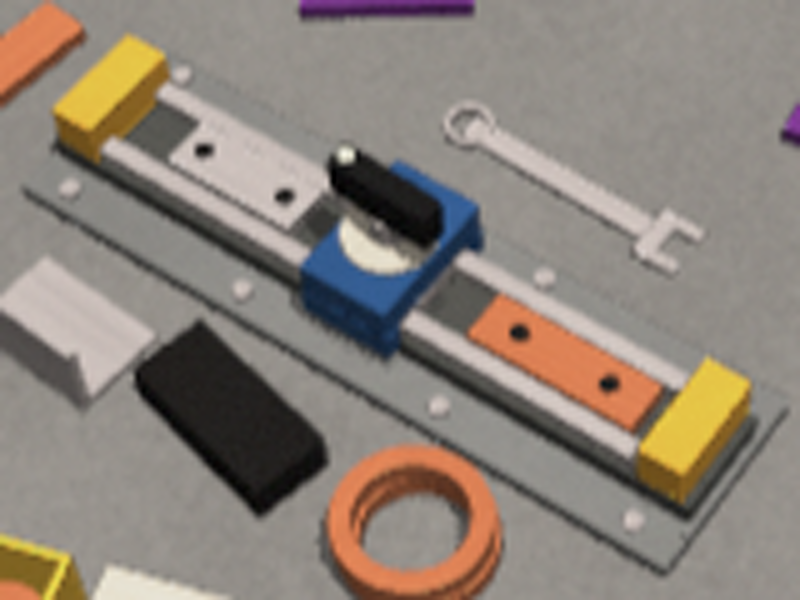

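The crop confirms it: the copper bar is in the channel on the +y side (crop 565,360), next to the far yellow stop. The steel bar is on the -y side, and the T-bar's dot points to the steel side. Next I'll move above the fixture.

{"op": "servo_tool", "data": {
  "rows": [
    [0,0,2.5,24,34,9,0],
    [0,0,2.5,24,34,9,0],
    [0,0,2.5,24,34,9,0],
    [0,0,2.5,24,34,9,0],
    [0,0,2.5,24,34,9,0],
    [0,0,2.5,24,34,9,0],
    [0,0,2.5,24,34,9,0],
    [0,0,2.5,24,34,9,0],
    [0,0,2.5,24,34,9,0],
    [0,0,2.5,24,34,9,0],
    [0,0,2.5,24,34,9,0],
    [0,0,2.5,24,34,9,0],
    [0,0,2.5,24,34,9,0],
    [0,0,2.5,24,34,9,0],
    [0,0,0,0,0,0,0],
    [0,0,0,0,0,0,0]
  ]
}}

```text
clock: 2.1
eef_pos: [579.2, -17.5, 330.9]
eef_rot: [-3.141, 0.001, 1.069]
wrist_force: [-0.0, 0.6, 0.7]
finger_gap: 94.2
finger_force: 0.0
```

Run:
```python
from h import *
s=manip.read_state();print(s)
np.save("s1.npy",np.r_[s["eef_pos"],s["eef_rot"]])
im=manip.camera("wrist")[:,:,::-1];cv2.imwrite("pics/w1.png",im)
cv2.imwrite("pics/w1b.png",cv2.resize(im,(800,600),interpolation=cv2.INTER_CUBIC))
```

```text
{'clock': 2.1, 'joints': array([-9.32913595e-02,  3.11155931e-01,  1.22085411e+00, -1.77163937e-04,
        1.61058617e+00,  4.08215627e-01]), 'qd': array([-0.01577129, -0.01062603,  0.00553433, -0.00035154,  0.00180259,
        0.0012284 ]), 'effort': array([ 1.31307833e+00, -5.54813290e+01, -3.79763174e+01,  1.19911912e-01,
       -5.84184992e-03,  1.32555887e-02]), 'eef_pos': array([579.24066304, -17.48373475, 330.87845689]), 'eef_rot': array([-3.14074183e+00,  5.60869273e-04,  1.06928262e+00]), 'wrist_force': array([-0.04407335,  0.5708055 ,  0.69497653]), 'moment': array([-0.03406896, -0.00334477,  0.00703   ]), 'finger_force': 0.0, 'finger_gap': 94.18467680736397}
```

View pics/w1b.png

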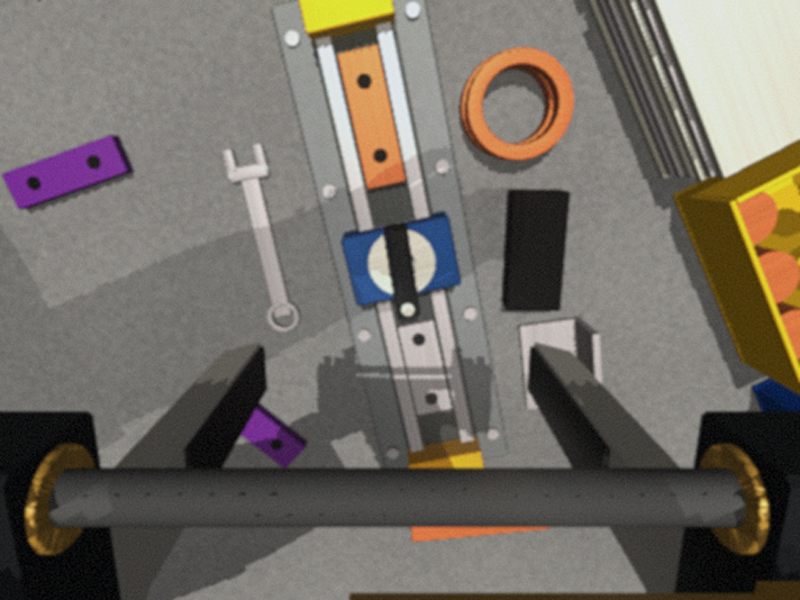

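The wrist view shows the T-bar from (397,226) to the dot end (407,322), in the 800x600 picture. The carriage top corners are at about (343,236), (446,213), (461,284) and (359,305). The copper bar is above it at (372,117) and the yellow stop edge is at (350,33).

Run:
```python
from h import *
a=np.load("s1.npy");c=cam("wrist",dict(eef_pos=a[:3],eef_rot=a[3:]))
f=lambda u,v,z:px2w(c,u/1.5625,v/1.5625,z).round(1)
A,B=f(397,226,120),f(407,322,120);D=f(408,310,120)
print("T",A,B,"mid",(A+B)/2,"len",np.linalg.norm(A-B),"ang",np.degrees(np.arctan2(*(D-A)[1::-1])))
C=[f(u,v,69) for u,v in((343,236),(446,213),(461,284),(359,305))];print("car",C,np.mean(C,0))
x=(C[1]-C[0]+C[2]-C[3]);print("x ang",np.degrees(np.arctan2(x[1],x[0])),np.linalg.norm(x)/2)
# T-bar by mask
im=cv2.imread("pics/w1.png")
m=(im.max(2)<60).astype(np.uint8);n,l,st,ce=cv2.connectedComponentsWithStats(m)
k=l[int(265/1.5625),int(399/1.5625)];print(st[k],ce[k])
# corners of bars: yellow stop inner edge, copper near/far ends
for p,z in(((305,37),62),((395,15),62),((337,52),44),((378,44),44),((368,190),44),((405,182),44),((410,470),62),((483,455),62)):print(p,f(*p,z))
```

```text
T [593.3   6.1 120. ] [564.9 -61.6 120. ] mid [579.1  -27.75 120.  ] len 73.41559779774322 ang -111.2366100071195
car [array([547.4,  15.1,  69. ]), array([630.8,  -9.2,  69. ]), array([614.5, -68.2,  69. ]), array([529.7, -42.6,  69. ])] [580.6   -26.225  69.   ]
x ang -16.524076157557193 87.72293029761371
[246 142  29  64 758] [256.54617414 170.96701847]
(305, 37) [597.9 161.4  62. ]
(395, 15) [666.1 141.6  62. ]
(337, 52) [614.1 144.2  44. ]
(378, 44) [646.  133.5  44. ]
(368, 190) [582.2  37.2  44. ]
(405, 182) [613.2  27.8  44. ]
(410, 470) [ 490.5 -207.    62. ]
(483, 455) [ 557.9 -226.    62. ]
```

Knob axis is at (580,-27). T-bar yaw is about 68° (q≈3.27) and the fixture's y axis points at about 73.7°. I'll descend and grip.

{"op": "servo_tool", "data": {
  "rows": [
    [0,0,1,0,-1,-25,0],
    [0,0,1,0,-1,-25,0],
    [0,0,1,0,-1,-25,0],
    [0,0,1,0,-1,-25,0],
    [0,0,1,0,-1,-25,0],
    [0,0,1,0,-1,-25,0],
    [0,0,0.8,1,-1,-25,0],
    [0,0,0,0,-1,-25,0],
    [0,0,0,0,-1,-20,0],
    [0,0,0,0,-0.5,-14,0],
    [0,0,0,0,0,-8,0],
    [0,0,0,0,0,0,0],
    [0,0,0,0,0,0,0]
  ]
}}

```text
clock: 3.78
eef_pos: [580.9, -26.7, 90.1]
eef_rot: [3.141, -0.0, 1.188]
wrist_force: [0.2, 0.2, 0.1]
finger_gap: 94.0
finger_force: 0.0
```

Run:
```python
from h import *
s=manip.read_state();print(s["eef_pos"],s["eef_rot"],s["wrist_force"])
im=manip.camera("wrist")[:,:,::-1]
cv2.imwrite("pics/w2.png",im)
```

```text
[580.88040626 -26.68092205  90.14516089] [ 3.14060287e+00 -2.59941875e-04  1.18834115e+00] [0.16677329 0.24701342 0.13275876]
```

View pics/w2.png

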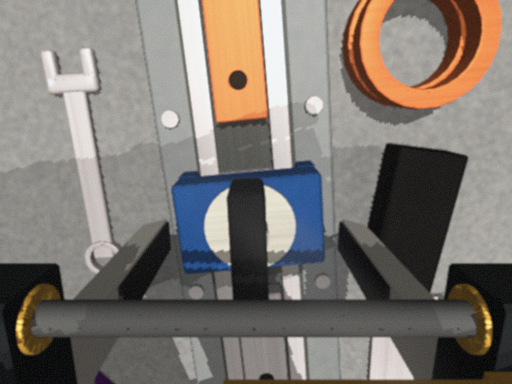

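The T-bar stands upright at columns 229–267, parallel to the fingers and about 2.5 mm left of centre. I'll correct for that and grip.

{"op": "servo_tool", "data": {
  "rows": [
    [0,0,0,-2.5,1,-1,0],
    [0,0,0,0,0,0,0.5],
    [0,0,0,0,0,0,1],
    [0,0,0,0,0,0,1],
    [0,0,0,0,0,0,1],
    [0,0,0,0,0,0,1],
    [0,0,0,0,0,0,1],
    [0,0,0,0,0,0,1],
    [0,0,0,0,0,0,1]
  ],
  "grip_force": 50
}}

```text
clock: 4.95
eef_pos: [578.5, -25.8, 88.5]
eef_rot: [3.14, -0.0, 1.188]
wrist_force: [3.5, -0.9, -2.3]
finger_gap: 18.5
finger_force: 50.0
```

Run:
```python
from h import *
s=manip.read_state();print(s["eef_pos"],s["eef_rot"],s["wrist_force"],s["moment"],s["finger_gap"],s["finger_force"])
```

```text
[578.48869822 -25.78599     88.51613576] [ 3.14037777e+00 -1.08304764e-04  1.18837346e+00] [ 3.46435874 -0.86105569 -2.29270246] [-0.1907431  -0.58539361 -0.05693618] 18.493192973586936 50.0299866900059
```

{"op": "servo_tool", "data": {
  "rows": [
    [0,0,3,0,0,0,1],
    [0,0,6,0,0,0,1],
    [0,0,6,0,0,0,1],
    [0,0,6,0,0,0,1],
    [0,0,6,0,0,0,1],
    [0,0,6,0,0,0,1],
    [0,0,0,0,0,0,1]
  ]
}}

```text
clock: 5.82
eef_pos: [577.4, -25.6, 88.8]
eef_rot: [-3.14, -0.0, 1.766]
wrist_force: [-7.1, 0.2, 7.2]
finger_gap: 17.2
finger_force: 90.1
```

Run:
```python
from h import *
s=manip.read_state();print(s["eef_pos"],s["eef_rot"],s["wrist_force"],s["moment"],s["finger_gap"],s["finger_force"])
```

```text
[577.40213447 -25.5613476   88.79117634] [-3.13992417e+00 -3.52795285e-04  1.76604004e+00] [-7.10153956  0.24840981  7.19683301] [-0.05122315  1.35607463  0.11883506] 17.16289498051358 90.0512071698904
```

{"op": "servo_tool", "data": {
  "rows": [
    [0,0,6,-1,0,0,1],
    [0,0,6,0,0,0,1],
    [0,0,6,0,0,0,1],
    [0,0,6,0,0,0,1],
    [0,0,6,0,0,0,1],
    [0,0,0,0,0,0,1]
  ]
}}

```text
clock: 6.58
eef_pos: [576.5, -25.6, 88.8]
eef_rot: [-3.14, -0.001, 2.29]
wrist_force: [-6.7, -0.4, 6.3]
finger_gap: 17.4
finger_force: 90.1
```

Run:
```python
from h import *
s=manip.read_state();print(s["eef_pos"],s["eef_rot"],s["wrist_force"],s["moment"],s["finger_gap"],s["finger_force"])
im=manip.camera("wrist")[:,:,::-1]
cv2.imwrite("pics/w3.png",im)
```

```text
[576.45955852 -25.64740614  88.77238625] [-3.14037164e+00 -9.03369210e-04  2.28966788e+00] [-6.74335067 -0.35015981  6.34722807] [-0.1395798   1.14594824  0.08003399] 17.375980056390357 90.05364216864109
```

View pics/w3.png

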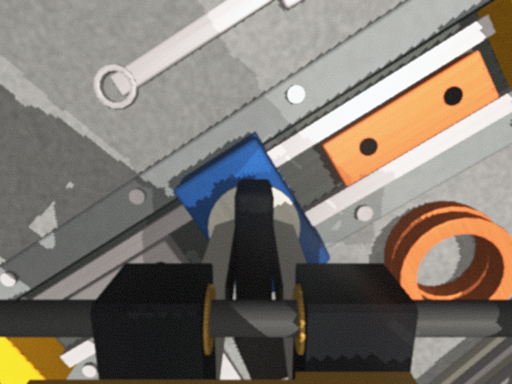

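The T-bar (columns 232–273) has turned with the gripper and is still centred in the fingers; the carriage hasn't moved. I'll keep undoing the knob.

{"op": "servo_tool", "data": {
  "rows": [
    [0,0,6,-0.5,0,0,1],
    [0,0,6,-0.5,0,0,1],
    [0,0,6,0,0,0,1],
    [0,0,6,0,0,0,1],
    [0,0,6,0,0,0,1],
    [0,0,6,0,0,0,1],
    [0,0,6,0,0,0,1],
    [0,0,6,0,0,0,1],
    [0,0,5,0,0,0,1],
    [0,0,0,0,0,0,1],
    [0,0,0,0,0,0,1]
  ]
}}

```text
clock: 8.0
eef_pos: [576.2, -25.7, 88.8]
eef_rot: [-3.141, 0.0, -3.072]
wrist_force: [-2.1, -1.1, 6.1]
finger_gap: 17.7
finger_force: 90.0
```

Run:
```python
from h import *
s=manip.read_state();print(s["joints"],s["eef_pos"],s["eef_rot"],s["wrist_force"],s["moment"],s["finger_gap"],s["finger_force"])
```

```text
[-1.07964626e-01  4.76932127e-01  1.56260629e+00 -1.53269674e-04
  1.10165240e+00 -1.74814595e+00] [576.18293327 -25.67307367  88.77446549] [-3.14138717e+00  3.71412604e-04 -3.07213835e+00] [-2.12059312 -1.0685479   6.06250241] [-0.17955919  0.14779392  0.11506082] 17.721201914816817 90.0101950764656
```

{"op": "servo_tool", "data": {
  "rows": [
    [0,0,0,0.6,1.9,0,1],
    [0,0,0,1.1,3.8,0,1],
    [0,0,0,1.1,3.8,0,1],
    [0,0,0,1.1,3.8,0,1],
    [0,0,0,1.1,3.8,0,1],
    [0,0,0,1.1,3.8,0,1],
    [0,0,0,1.1,3.8,0,1],
    [0,0,0,1.1,3.8,0,1],
    [0,0,0,1.1,3.8,0,1]
  ]
}}

```text
clock: 9.12
eef_pos: [585.7, 6.4, 88.8]
eef_rot: [-3.141, 0.001, -3.072]
wrist_force: [-1.7, -4.6, 5.8]
finger_gap: 17.7
finger_force: 90.0
```

Run:
```python
from h import *
s=manip.read_state();print(s["eef_pos"],s["eef_rot"],s["wrist_force"],s["moment"])
np.save("s4.npy",np.r_[s["eef_pos"],s["eef_rot"]])
im=manip.camera("side")[:,:,::-1]
cv2.imwrite("pics/s4.png",cv2.resize(im[110:250,190:320],None,fx=4,fy=4,interpolation=cv2.INTER_CUBIC))
```

```text
[585.70463093   6.40927664  88.78035907] [-3.14072046e+00  5.14562572e-04 -3.07156669e+00] [-1.68726032 -4.6016099   5.75379638] [-1.04831763  0.12469124  0.08093773]
```

View pics/s4.png

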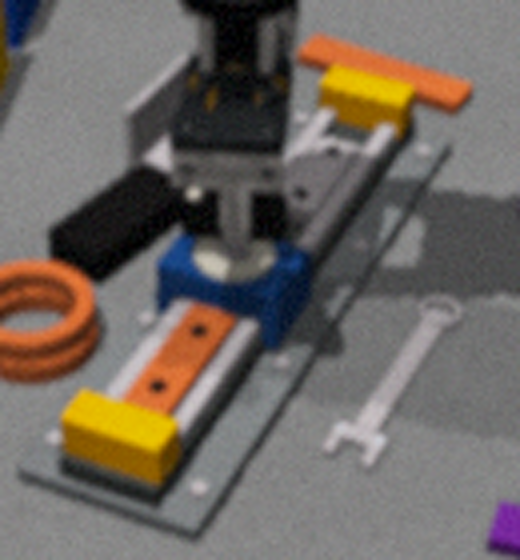

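The carriage has slid freely and its face is at the copper bar (200,310). The bar is still a little short of the yellow stop at (120,430). From here I'll approach in small steps.

{"op": "servo_tool", "data": {
  "rows": [
    [0,0,0,0.4,1.4,0,1],
    [0,0,0,0.4,1.4,0,1],
    [0,0,0,0.4,1.4,0,1],
    [0,0,0,0.4,1.4,0,1],
    [0,0,0,0.2,0.5,0,1]
  ]
}}

```text
clock: 9.8
eef_pos: [587.5, 12.3, 88.8]
eef_rot: [-3.141, 0.001, -3.072]
wrist_force: [-1.5, -4.9, 6.5]
finger_gap: 17.8
finger_force: 90.0
```

{"op": "servo_tool", "data": {
  "rows": [
    [0,0,0,0.2,0.8,0,1],
    [0,0,0,0.2,0.8,0,1],
    [0,0,0,0.1,0.3,0,1]
  ]
}}

```text
clock: 10.18
eef_pos: [588.0, 14.2, 88.8]
eef_rot: [-3.141, 0.001, -3.072]
wrist_force: [-1.0, -4.4, 5.1]
finger_gap: 17.6
finger_force: 90.0
```

{"op": "servo_tool", "data": {
  "rows": [
    [0,0,0,0.2,0.8,0,1],
    [0,0,0,0.2,0.8,0,1]
  ]
}}

```text
clock: 10.42
eef_pos: [588.5, 15.7, 88.8]
eef_rot: [-3.141, 0.001, -3.072]
wrist_force: [0.2, -4.6, 5.6]
finger_gap: 17.4
finger_force: 90.0
```

{"op": "servo_tool", "data": {
  "rows": [
    [0,0,0,0.2,0.8,0,1],
    [0,0,0,0.2,0.8,0,1]
  ]
}}

```text
clock: 10.68
eef_pos: [588.9, 17.4, 88.8]
eef_rot: [-3.141, 0.001, -3.072]
wrist_force: [0.5, -5.0, 4.8]
finger_gap: 17.5
finger_force: 90.0
```

{"op": "servo_tool", "data": {
  "rows": [
    [0,0,0,0.2,0.7,0,1]
  ]
}}

```text
clock: 10.8
eef_pos: [589.2, 18.1, 88.8]
eef_rot: [-3.141, 0.001, -3.072]
wrist_force: [0.9, -5.0, 5.0]
finger_gap: 17.9
finger_force: 90.0
```

{"op": "servo_tool", "data": {
  "rows": [
    [0,0,0,0.2,0.6,0,1],
    [0,0,0,0,0,0,1]
  ]
}}

```text
clock: 11.05
eef_pos: [589.3, 18.3, 88.8]
eef_rot: [-3.14, 0.001, -3.072]
wrist_force: [-0.6, -7.6, 5.8]
finger_gap: 17.8
finger_force: 90.0
```

{"op": "servo_tool", "data": {
  "rows": [
    [0,0,0,0.2,0.6,0,1]
  ]
}}

```text
clock: 11.18
eef_pos: [589.3, 18.4, 88.8]
eef_rot: [-3.139, 0.0, -3.072]
wrist_force: [-2.2, -13.4, 6.1]
finger_gap: 17.8
finger_force: 90.0
```

{"op": "servo_tool", "data": {
  "rows": [
    [0,0,0,0.2,0.6,0,1]
  ]
}}

```text
clock: 11.3
eef_pos: [589.3, 18.4, 88.8]
eef_rot: [-3.138, -0.0, -3.072]
wrist_force: [-4.7, -16.9, 8.4]
finger_gap: 17.4
finger_force: 90.1
```

{"op": "servo_tool", "data": {
  "rows": [
    [0,0,0,0,0,0,1],
    [0,0,0,0,0,0,1],
    [0,0,0,0,0,0,1],
    [0,0,0,0,0,0,1],
    [0,0,0,0,0,0,1]
  ]
}}

```text
clock: 11.92
eef_pos: [589.3, 18.4, 88.8]
eef_rot: [-3.139, -0.0, -3.072]
wrist_force: [-4.5, -14.6, 7.2]
finger_gap: 17.3
finger_force: 90.0
```

The bar is home, with a net push of about 10 N held for 0.5 s. Now I'll tighten clockwise while keeping that push.

{"op": "servo_tool", "data": {
  "rows": [
    [0,0,-3,0,0,0,1],
    [0,0,-6,0,0,0,1],
    [0,0,-6,0,0,0,1],
    [0,0,-6,0,0,0,1],
    [0,0,-6,0,0,0,1]
  ]
}}

```text
clock: 12.55
eef_pos: [589.4, 19.4, 88.8]
eef_rot: [-3.14, 0.001, 2.737]
wrist_force: [-2.4, -7.5, 6.8]
finger_gap: 17.9
finger_force: 90.0
```

{"op": "servo_tool", "data": {
  "rows": [
    [0,0,-6,0,0,0,1],
    [0,0,-6,0,0,0,1],
    [0,0,-6,0,0,0,1],
    [0,0,-6,0,0,0,1],
    [0,0,-6,0,0,0,1]
  ]
}}

```text
clock: 13.18
eef_pos: [590.1, 20.2, 88.8]
eef_rot: [3.14, 0.001, 2.213]
wrist_force: [4.6, -1.6, 3.3]
finger_gap: 17.4
finger_force: 90.0
```

{"op": "servo_tool", "data": {
  "rows": [
    [0,0,-6,0,0,0,1],
    [0,0,-6,0,0,0,1],
    [0,0,-6,0,0,0,1],
    [0,0,-6,0,0,0,1],
    [0,0,-6,0,0,0,1],
    [0,0,-6,0,0,0,1],
    [0,0,-6,0,0,0,1]
  ]
}}

```text
clock: 14.05
eef_pos: [591.4, 20.5, 88.9]
eef_rot: [3.136, -0.001, 1.48]
wrist_force: [16.9, -0.2, -3.8]
finger_gap: 17.5
finger_force: 89.6
```

{"op": "servo_tool", "data": {
  "rows": [
    [0,0,-6,0,0,0,1],
    [0,0,-6,0,0,0,1],
    [0,0,-4,0,0,0,1],
    [0,0,-3,0,0,0,1],
    [0,0,0,0,0,0,1]
  ]
}}

```text
clock: 14.68
eef_pos: [592.0, 20.3, 88.9]
eef_rot: [3.135, -0.003, 1.151]
wrist_force: [21.2, -0.9, -6.8]
finger_gap: 17.5
finger_force: 89.5
```

Run:
```python
from h import *
s=manip.read_state();print(s["eef_pos"],s["eef_rot"],s["wrist_force"],s["moment"])
im=manip.camera("wrist")[:,:,::-1]
cv2.imwrite("pics/w5.png",im)
```

```text
[592.03856018  20.26186693  88.92266262] [ 3.13512190e+00 -2.80519982e-03  1.15112224e+00] [21.23678482 -0.86125565 -6.84680725] [-0.2739047  -3.51533045 -0.01672313]
```

View pics/w5.png

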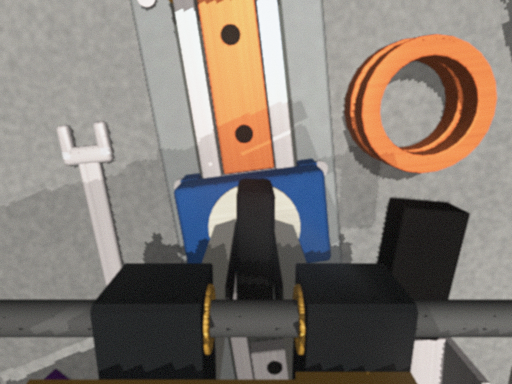

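The T-bar is back beyond its starting angle (q≈3.3), and the carriage face touches the copper bar at (247,172). I'll relieve the side load, release, lift and check.

{"op": "servo_tool", "data": {
  "rows": [
    [0,0,0,1,0,0,1],
    [0,0,0,0,0,0,0.5],
    [0,0,0,0,0,0,0],
    [0,0,0,0,0,0,0],
    [0,0,0,0,0,0,0],
    [0,0,0,0,0,0,0],
    [0,0,0,0,0,0,0],
    [0,0,0,0,0,10,0],
    [0,0,0,0,0,25,0],
    [0,0,0,0,0,30,0],
    [0,0,0,0,0,35,0],
    [0,0,0,0,0,35,0],
    [0,0,0,0,0,35,0],
    [0,0,0,0,0,35,0],
    [0,0,0,0,0,0,0],
    [0,0,0,0,0,0,0]
  ]
}}

```text
clock: 16.73
eef_pos: [590.1, 20.4, 293.0]
eef_rot: [-3.141, 0.0, 1.153]
wrist_force: [-0.3, -1.0, -0.2]
finger_gap: 94.1
finger_force: 0.0
```

Run:
```python
from h import *
s=manip.read_state();print(s["eef_pos"],s["eef_rot"])
np.save("s6.npy",np.r_[s["eef_pos"],s["eef_rot"]])
im=manip.camera("wrist")[:,:,::-1]
cv2.imwrite("pics/w6.png",cv2.resize(im,(800,600),interpolation=cv2.INTER_CUBIC))
```

```text
[590.11672806  20.40245502 293.02842668] [-3.14099971e+00  2.24665177e-04  1.15342438e+00]
```

View pics/w6.png

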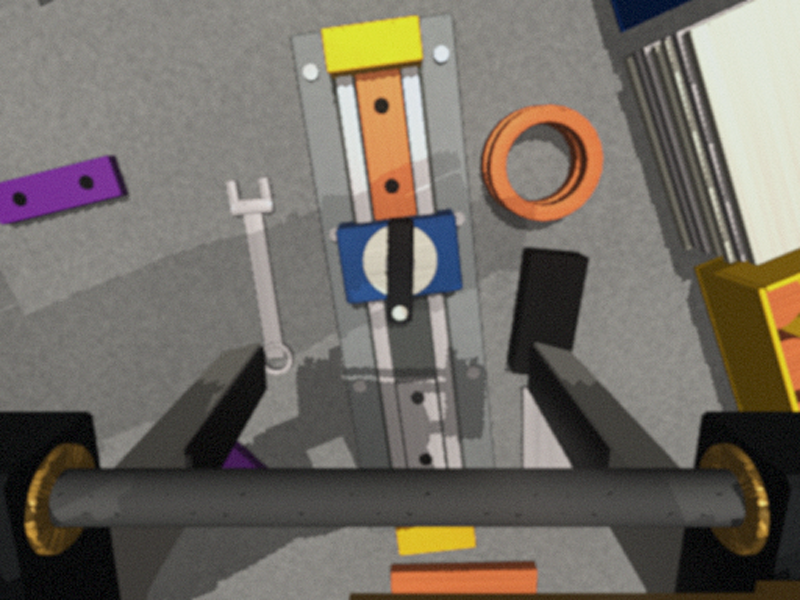

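Run:
```python
from h import *
a=np.load("s6.npy");c=cam("wrist",dict(eef_pos=a[:3],eef_rot=a[3:]))
f=lambda u,v,z:px2w(c,u/1.5625,v/1.5625,z)
y=np.array([np.cos(np.radians(73.7)),np.sin(np.radians(73.7)),0])
print((f(376,68,62)-f(398,219,69))@y)
C=[f(u,v,69) for u,v in((337,229),(457,211),(462,289),(346,303))];print(np.mean(C,0))
T=f(400,320,120)-f(401,221,120);x=C[1]-C[0]+C[2]-C[3];print(np.degrees(np.arctan2(T[1],T[0])),np.degrees(np.arctan2(x[1],x[0])))
```

```text
107.68953960567613
[593.95924232  19.72909539  69.        ]
-114.41089945945242 -16.166612937818133
```

The picture shows the copper bar filling the space between stop and carriage: I measure about 108 mm against its 110 mm length, so no gap within measuring error. The knob is at q≈3.3, and the steel bar looks undisturbed. Handing in.

```bash
python3 -c "
from cell import manip
print(manip.sign_off())"
```

```text
the job is handed in; nothing more can be done
None
```

I handed the job in: the copper bar is trapped against its end stop with the knob turned back to about 3.3 rad by camera, and the steel bar and the rest of the bench look undisturbed; sign-off returned no verdict.

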